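# Pump up the enclosure seal tester

### The job

Get this enclosure ready for its seal test: with a fingertip push the vent lever round until the vent is shut, then press the pump's palm button down and let it spring back, stroke after stroke, until the indicator pin stands fully out. Leave the button up and the vent shut, and only push: do not touch the pin, do not pump with the vent open, and do not lift or shift the tester or the things lying around it.

Things in the scene. Friction and masses are not known exactly. Their poses are not given: they have to be found in the camera images.
- tester: Bench seal tester, 4.5 kg, loose on rubber feet: steel base plate 270 (x) by 300 mm (y), top 18 mm up. Origin under its centre at bench level, z up, -x towards the robot (yaw within 0.4 rad). At x = -70 mm an aluminium block, 42 mm wide, 235 mm long, top at 48 mm, carries pump (y = +85), indicator (y = 0) and vent valve (y = -85). Behind, x +7 to +127, y +-100, the closed blue enclosure, top at 81 mm
- pump (a joint): plunger travel, m: 0 up, 0.020 at the bottom stop. A spring returns it (4 N at the top, 7 N at the bottom; a pumping stroke takes up to 12 N). A full stroke is down to 0.018 or more and back to 0.003 or less: it adds one charge of air, kept by a check valve; a shorter stroke adds less or none
- knob_top (a point): centre of the flat top of the pump's black palm button (46 mm across, 20 mm thick), 170 mm above the bench when up; it moves down with the plunger. The barrel below is 46 mm across, its top 125 mm above the bench
- vent (a joint): turn of the vent lever, rad: 0 open (lever along the tester's -x, above the outlet stub), 1.571 shut (lever along the tester's -y, at its stop). Starts between 0 and 0.35. It shuts anticlockwise seen from above, stays where it is left, and takes 1 to 2 N at the grip
- vent_axis (a point): on the vent lever's vertical turning axis at the lever's mid-height (98 mm above the bench). Below it stands the brass valve, 28 mm square, top at 72 mm, with an outlet stub that sticks out 28 mm from it to the tester's -x (top at 70 mm)
- vent_grip (a point): middle of the lever's black sleeve, 45 mm from the turning axis, 98 mm above the bench. The sleeve is 36 mm long (26.5 to 62.5 mm from the axis), 13 mm wide, 10 mm high. Under the lever it is free down to the stub (70 mm above the bench)
- pin (a joint): how far the indicator pin is out, m: about 0 (under 0.001) at the start, 0.016 fully out. Only pumping raises it: it stays down until during the last stroke needed it pops out to 0.016 at once; it stays out when the plunger returns. 3 to 5 full strokes are needed, by the charge already in the box; more do nothing (relief valve)
- pin_tip (a point): centre of the top of the indicator pin, steel, 12 mm across, rising from a brass turret 27 mm across whose top is 82 mm above the bench: 2 mm above the turret when down, 18 mm above it (100 mm above the bench) when fully out
- driver: inline electric screwdriver lying on the bench right (-y) of the tester, 210 mm long, 34 mm thick; origin at bench level near its middle, x along it to the bit; 0.35 kg, loose
- stripper: wire stripper lying flat in front of the tester, 170 mm long, 60 mm wide, 16 mm high; origin at bench level near its middle, x to the jaws; loose
- jar: clear lidded jar standing left (+y) of the tester, 54 mm across, 65 mm high; origin at the centre of its underside; loose
- gland: brass cable gland standing in front of the tester near its vent end, 30 mm across, 36 mm high; origin at the centre of its underside; loose

How it is judged:
By the outcome, as a careful person would: the job done as asked, in the order asked, and still so for the second after the job is handed in, with the robot touching nothing.
It also fails if it takes over 51 s, if anything falls off the work surface, if the arm or the gripper's body presses on something with over 40 N, if the wrist force passes 120 N, or if a joint passes its speed limit or range.

### The arm

A 6-joint arm with a two-finger parallel gripper is mounted at the origin on the work surface. World frame = base frame: x ahead of the robot, y to its left, z up, the work surface at z = 0. Lengths are in m, angles in rad, forces in N, time in s.
With the tool pointing down it reaches from about 0.375 to 0.975 m from the base axis. Payload 3.8 kg.
Tool frame: the origin (TCP) lies where the fingers leave the gripper's body, on its centre line; the fingertips stand 73 mm ahead of it and the grasp point (between the pads) lies 54 mm ahead of it (nose_length is the distance from the TCP to the fingertips, in m); z points along the fingers, y is the line along which they close (so a half turn about z gives the same grasp; the last joint's range is limited). The gripper opens to 85 mm and grips with 20 to 120 N. Pads are 22 mm wide; open, the fingers measure 114 mm over their backs; the gripper's body (76 mm by 85 mm) begins 54 mm behind the grasp point. The pads swing forward as they close: fully open they stand 13 mm farther back than shut.
Start: joints at [1.287, 0.264, 1.604, -0, 1.274, -0.037], TCP at [0.165, 0.655, 0.304] pointing down, gripper open.
Joint ranges: [-2.63, 2.63], [-0.94, 2.18], [0.31, 2.57], [-1.31, 4.45], [0, 2.66], [-2.55, 2.55]. Speed limits (rad/s): [2.57, 2.57, 3.14, 3.14, 3.14, 3.14].

### API

Orientations are given as a rotation vector (axis times angle).
In Python, from workcell import read_state, read_camera, calibration, finish_job, look_for, cut_out, tip_of, nose_length gives the robot as it stands.
- The arm moves only by the tool step_arm, never from a script. Its argument "targets" is a list of rows, each a list of 3 entries, a list of its own where there are three numbers: the turn, a rotation vector about the tool's x, y, z in rad, then the shift along the tool's x, y, z in mm, then the finger opening in mm, from 0 to 85.4. In form: [[[ax, ay, az], [x, y, z], grip], ...]. A call has 1 to 5 rows; each row shifts and turns the commanded pose from where the row before left it, along the tool's axes as they then stand; what a row does not reach is not made up. A row lasts 1/12 s, in which the tool goes at most 41.7 mm and 7.16 degrees, less where a joint would pass 70% of its speed; a pose out of reach is approached as far as the arm can. A call with a gripper value outside its range is refused whole. The fingers move at their own pace and stop on an object; "grip_force" is the grip in N (left out, the last holds). Time passes only in rows, so rows that do not move let the fingers close. It gives the time, the measured TCP pose, the force, the opening and the grip force at its end, in the units of the state.
- read_state(): the state, without advancing time (a new reading comes with each control period).
- read_camera(name): name is "scene" or "top" or "wrist"; returns the picture (420x560x3 uint8, red, green, blue); there is no depth.
- calibration(name): a dict with "camera_matrix" (3x3 intrinsics, pixels), "R" (3x3) and "t" (3): a world point X has camera coordinates R X + t. Camera axes: x right, y down, z forward; pixel columns grow to the right and rows downward; lengths in m; the calibration is good to about 2 mm. The wrist camera is an equidistant fisheye: a pixel r from the principal point sees the ray r / f radians off the axis. A picture is of the moment at which its call begins: read the wrist's pose just before it. calibration takes no time and is no camera call; for the wrist camera it gives the pose at the moment of the call.
- finish_job(): hands the job in; it is judged then, once.
Trained networks look in the newest picture that a camera, given by its name, has taken for a name from the list of things; names that differ only in an ending like _2 or _b are one class to them, and where a whole thing is asked for, a point or a joint stands for the part that bears it (a point fixed in the world has none). Each returns a list of dicts, best first, with "score" (0 to 1); they miss things now and then, are a little off and sometimes report something else, mostly with a low value. They report only what shows in the picture. A call takes as long as a camera call.
- look_for(camera, query): "extent" ([left, top, right, bottom] in pixels, round what is visible of it).
- cut_out(camera, query): "region" (420x560 bool, what is visible of it) and "extent" ([left, top, right, bottom] in pixels, round what is visible of it).
- tip_of(camera, query): "at" ([row, column] in pixels: a listed point, or the origin of a listed thing).
The state is a dict: "time": time; "q": joint angles; "joint_vel": joint speeds; "joint_torque": joint torques, N m; "tool_pos": TCP position; "tcp_rot": TCP orientation; "wrist_force": force on the tool from outside, world axes, zero at the start; "torque": the same for the moment, N m; "width": opening from 0.0 (shut) to 1.0 (fully open); "grip_force": force on a finger pad.
Only numpy, scipy, OpenCV 4.12 (cv2) and the standard library are available. Lean on these libraries where they do the work, as an engineer would, in place of code of your own. Each camera call takes 0.05 s, during which the arm holds its last target. There are 200 camera calls.

## Working session

There is one attempt and no reset: what is moved stays moved. The work goes in short steps, Python scripts to look and compute and a tool call to move; the robot and the scene stay as the last step left them, time stands still between calls to the robot, and variables do not carry over. Pictures are saved under pics/ and viewed, at most 10 in all, crops included, and the job is handed in when it is done.

Besides the shell and the picture viewer there is one more tool, called in YAML: its name, and indented under it one key for each argument. step_arm: Moves the arm, as the interface text tells. Its arguments: {"type":"object","properties":{"targets":{"type":"array","items":{"type":"array"}},"grip_force":{"type":"number"}},"required":["targets"]}

```bash
mkdir -p pics; cat > h.py <<'E'
import numpy as np, cv2
from scipy.spatial.transform import Rotation as Ro
from workcell import *
def ray(cam,px,c=None):
    c=c or calibration(cam); K=np.array(c["camera_matrix"]);R=np.array(c["R"]);t=np.array(c["t"])
    d=R.T@np.linalg.inv(K)@np.array([px[1],px[0],1.]); return -R.T@t,d
def atz(cam,px,z):
    o,d=ray(cam,px); return o+d*(z-o[2])/d[2]
def proj(cam,X):
    c=calibration(cam);p=np.array(c["camera_matrix"])@(np.array(c["R"])@X+np.array(c["t"]));return p[1]/p[2],p[0]/p[2]
E
python3 - <<'E'
from h import *
ims=[]
for c in("scene","top"):
    im=read_camera(c);cv2.imwrite(f"pics/{c}0.png",im[:,:,::-1])
    for q,z in(("tester",0),("knob_top",.17),("vent_axis",.098),("vent_grip",.098),("pin_tip",.084),("driver",0),("stripper",0),("jar",0),("gland",0)):
        for r in tip_of(c,q)[:1]: print(c,q,round(r["score"],2),np.round(r["at"]),atz(c,r["at"],z).round(4))
print(nose_length() if callable(nose_length) else nose_length); s=read_state();print(s["time"],s["tool_pos"],s["tcp_rot"],Ro.from_rotvec(s["tcp_rot"]).as_matrix().round(3))
E
```

```text
scene tester 0.64 [295. 283.] [ 0.6242 -0.0665  0.    ]
scene knob_top 0.79 [180. 280.] [5.344e-01 2.000e-04 1.700e-01]
scene vent_axis 0.73 [263. 215.] [ 0.5718 -0.1695  0.098 ]
scene vent_grip 0.8 [254. 199.] [ 0.5359 -0.1765  0.098 ]
scene pin_tip 0.37 [241. 253.] [ 0.5528 -0.0759  0.084 ]
scene driver 0.91 [345. 168.] [ 0.5903 -0.2803  0.    ]
scene stripper 0.88 [234. 229.] [ 0.4216 -0.0393  0.    ]
scene jar 0.88 [236. 332.] [0.5621 0.1181 0.    ]
scene gland 0.86 [284. 166.] [ 0.4669 -0.2129  0.    ]
top tester 0.7 [177. 314.] [ 0.6162 -0.0554  0.    ]
top knob_top 0.58 [197. 287.] [0.5361 0.0075 0.17  ]
top vent_axis 0.96 [186. 366.] [ 0.5767 -0.1588  0.098 ]
top vent_grip 0.57 [210. 376.] [ 0.5264 -0.1788  0.098 ]
top pin_tip 0.56 [198. 328.] [ 0.5522 -0.0798  0.084 ]
top driver 0.62 [190. 412.] [ 0.5908 -0.279   0.    ]
top stripper 0.91 [264. 304.] [ 0.4168 -0.0365  0.    ]
top jar 0.58 [201. 236.] [0.5562 0.121  0.    ]
top gland 0.52 [244. 385.] [ 0.466  -0.2169  0.    ]
0.0726
1.0 [0.16488735 0.65455196 0.30390263] [-3.86658453e-01 -3.11768540e+00 -7.12704741e-05] [[-0.97   0.244 -0.   ]
 [ 0.244  0.97   0.   ]
 [ 0.     0.    -1.   ]]
```

```bash
python3 - <<'E'
import cv2
a=cv2.imread("pics/scene0.png")[130:400,100:400];b=cv2.imread("pics/top0.png")[120:320,210:450]
a=cv2.resize(a,(500,450));b=cv2.resize(b,(300,250)) 
cv2.imwrite("pics/s1.png",cv2.resize(cv2.imread("pics/scene0.png")[130:400,120:400],None,fx=2.2,fy=2.2))
cv2.imwrite("pics/t1.png",cv2.resize(cv2.imread("pics/top0.png")[120:300,210:450],None,fx=3.2,fy=3.2))
E
```

```text
(no output)
```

View pics/s1.png

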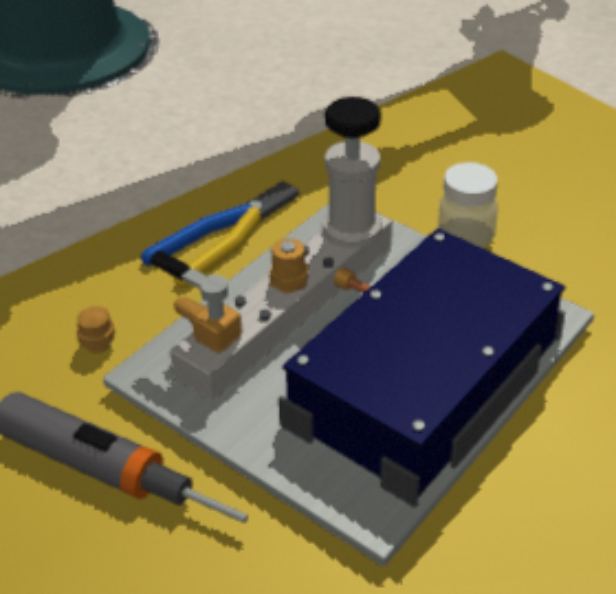

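View pics/t1.png

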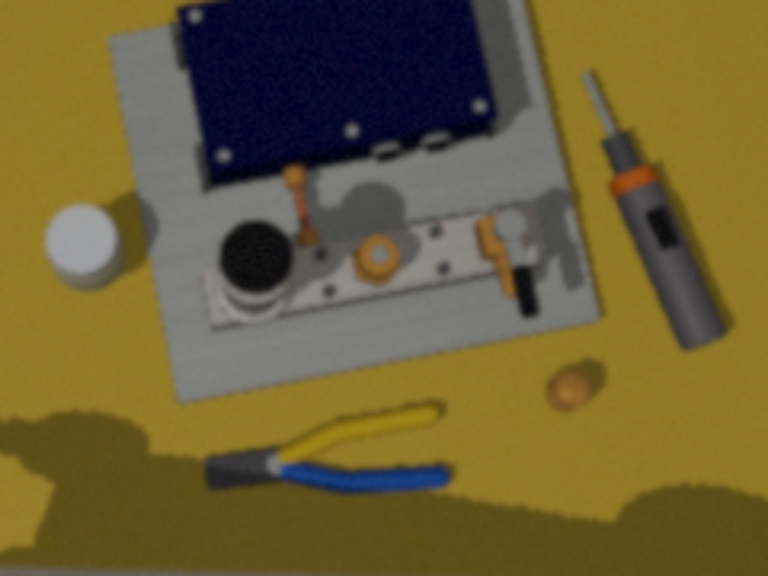

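The top view shows the lever near the tester's -x (sleeve at about 374,211 px), with the knob at 290,200 and the pin at 329,199. The scene view agrees. Next I fit the tester pose to hand-picked points plus network points.

```bash
python3 - <<'E'
from h import *
from scipy.optimize import least_squares
obs=[("top",(246,266.3),(-.135,.15,.018)),("top",(219.4,397.5),(-.135,-.15,.018)),("top",(131.6,244.4),(.135,.15,.018)),
("scene",(303.6,167.7),(-.135,-.15,.018)),("scene",(384.5,295),(.135,-.15,.018)),("scene",(274,389),(.135,.15,.018)),
("scene",(182,280),(-.07,.085,.17)),("top",(200,290),(-.07,.085,.17)),("scene",(241.8,251.4),(-.07,0,.084)),("top",(199,328.8),(-.07,0,.084)),
("top",(187,369),(-.07,-.085,.1)),("scene",(260.5,216.5),(-.07,-.085,.1))]
g=[("top",(210.6,374.4)),("scene",(249.5,196.4)),("top",(210,376)),("scene",(254,199))]
def W(p,X): c,s=np.cos(p[2]),np.sin(p[2]); return np.array([p[0]+c*X[0]-s*X[1],p[1]+s*X[0]+c*X[1],X[2]])
def grip(p):return (-.07-.045*np.cos(p[3]),-.085-.045*np.sin(p[3]),.098)
def f(p): return np.concatenate([np.subtract(proj(c,W(p,X)),a) for c,a,X in obs]+[np.subtract(proj(c,W(p,grip(p))),a) for c,a in g])
r=least_squares(f,[.62,-.06,.15,.1],loss="soft_l1");print(r.x.round(4));print(f(r.x).reshape(-1,2).round(1).tolist())
for n,X in(("knob",(-.07,.085,.17)),("pin",(-.07,0,.084)),("axis",(-.07,-.085,.098)),("grip",grip(r.x))):print(n,W(r.x,X).round(4))
for c in("scene","top","wrist"): print(c,(-np.array(calibration(c)["R"]).T@np.array(calibration(c)["t"])).round(3))
E
```

```text
[ 0.6196 -0.066   0.2253  0.0137]
[[-0.7, -0.2], [-0.8, 0.5], [-0.9, -1.2], [-1.8, -2.3], [-0.0, 0.2], [-2.8, 1.2], [-2.5, -0.5], [-1.2, 0.5], [-0.2, -1.2], [-0.7, 0.1], [1.9, 0.4], [-0.1, 0.2], [-0.8, 0.1], [1.2, 0.2], [-0.2, -1.5], [-3.3, -2.4]]
knob [0.5324 0.0012 0.17  ]
pin [ 0.5514 -0.0816  0.084 ]
axis [ 0.5704 -0.1645  0.098 ]
grip [ 0.5267 -0.1751  0.098 ]
scene [ 1.111 -0.493  0.65 ]
top [0.355 0.021 1.132]
wrist [0.089 0.673 0.373]
```

```bash
cat >> h.py <<'E'
P=[.6196,-.066,.2253]
def W(X): c,s=np.cos(P[2]),np.sin(P[2]); return np.array([P[0]+c*X[0]-s*X[1],P[1]+s*X[0]+c*X[1],X[2]])
def tl(dw):  # world vector (m)->tool mm
    return (Ro.from_rotvec(read_state()["tcp_rot"]).as_matrix().T@np.asarray(dw)*1000).round(1)
def tip():
    s=read_state(); return s["tool_pos"]+Ro.from_rotvec(s["tcp_rot"]).as_matrix()@[0,0,nose_length() if callable(nose_length) else nose_length]
def tester(Xw):
    c,s=np.cos(P[2]),np.sin(P[2]); d=Xw[:2]-np.array(P[:2]); return np.array([c*d[0]+s*d[1],-s*d[0]+c*d[1],Xw[2]])
E
python3 - <<'E'
from h import *
t=tip(); g=W((-.119,-.049,.23)); print(t,g,tl(g-t))
E
```

```text
[0.16488618 0.65455542 0.23130263] [ 0.51455401 -0.14034609  0.23      ] [-533.3 -685.4    1.3]
```

step_arm:
  targets:
    - [[0, 0, 0], [-21.3, -27.4, 0], 0]
    - [[0, 0, 0], [-21.3, -27.4, 0], 0]
    - [[0, 0, 0], [-21.3, -27.4, 0], 0]
    - [[0, 0, 0], [-21.3, -27.4, 0], 0]
    - [[0, 0, 0], [-21.3, -27.4, 0], 0]

```text
time: 1.42
tool_pos: [0.235, 0.4943, 0.3038]
tcp_rot: [0.386, 3.118, 0.0]
wrist_force: [0.9, -0.0, 0.1]
width: 0.296
grip_force: 0.0
```

step_arm:
  targets:
    - [[0, 0, 0], [-21.3, -27.4, 0], 0]
    - [[0, 0, 0], [-21.3, -27.4, 0], 0]
    - [[0, 0, 0], [-21.3, -27.4, 0], 0]
    - [[0, 0, 0], [-21.3, -27.4, 0], 0]
    - [[0, 0, 0], [-21.3, -27.4, 0], 0]

```text
time: 1.83
tool_pos: [0.3048, 0.3353, 0.3041]
tcp_rot: [0.386, 3.117, 0.001]
wrist_force: [1.2, 0.8, 1.1]
width: 0.002
grip_force: 0.0
```

step_arm:
  targets:
    - [[0, 0, 0], [-21.3, -27.4, 0], 0]
    - [[0, 0, 0], [-21.3, -27.4, 0], 0]
    - [[0, 0, 0], [-21.3, -27.4, 0], 0]
    - [[0, 0, 0], [-21.3, -27.4, 0], 0]
    - [[0, 0, 0], [-21.3, -27.4, 0], 0]

```text
time: 2.25
tool_pos: [0.3746, 0.1764, 0.3043]
tcp_rot: [0.386, 3.117, 0.001]
wrist_force: [1.0, 0.4, -0.1]
width: 0.004
grip_force: 0.0
```

step_arm:
  targets:
    - [[0, 0, 0], [-21.3, -27.4, 0], 0]
    - [[0, 0, 0], [-21.3, -27.4, 0], 0]
    - [[0, 0, 0], [-21.3, -27.4, 0], 0]
    - [[0, 0, 0], [-21.3, -27.4, 0], 0]
    - [[0, 0, 0], [-21.3, -27.4, 0], 0]

```text
time: 2.67
tool_pos: [0.4445, 0.0173, 0.3043]
tcp_rot: [0.387, 3.117, 0.0]
wrist_force: [-0.2, 0.4, -0.3]
width: 0.001
grip_force: 0.0
```

step_arm:
  targets:
    - [[0, 0, 0], [-21.3, -27.4, 0], 0]
    - [[0, 0, 0], [-21.3, -27.4, 0], 0]
    - [[0, 0, 0], [-21.3, -27.4, 0], 0]
    - [[0, 0, 0], [-21.3, -27.4, 0], 0]
    - [[0, 0, 0], [-21.3, -27.4, 0], 0]

```text
time: 3.08
tool_pos: [0.5143, -0.1416, 0.3041]
tcp_rot: [0.387, 3.117, -0.0]
wrist_force: [-0.8, -0.2, 1.1]
width: -0.002
grip_force: 0.0
```

step_arm:
  targets:
    - [[0, 0, -0.118], [0, 0, 0], 0]
    - [[0, 0, -0.118], [0, 0, 0], 0]
    - [[0, 0, -0.118], [0, 0, 0], 0]
    - [[0, 0, -0.118], [0, 0, 0], 0]
    - [[0, 0, 0], [0, 0, 0], 0]

```text
time: 3.5
tool_pos: [0.5139, -0.14, 0.3039]
tcp_rot: [-0.357, 3.121, -0.0]
wrist_force: [-0.6, -0.2, 0.1]
width: 0.005
grip_force: 0.0
```

```bash
python3 - <<'E'
from h import *
s=read_state();print(s["time"],s["tool_pos"],Ro.from_rotvec(s["tcp_rot"]).as_matrix().round(3),s["width"],s["wrist_force"].round(2) if hasattr(s["wrist_force"],'round') else s["wrist_force"])
t=tip();print(t,tester(t),nose_length() if callable(nose_length) else nose_length)
im=read_camera("wrist");cv2.imwrite("pics/w1.png",im[:,:,::-1])
im=read_camera("scene");cv2.imwrite("pics/s2.png",cv2.resize(im[130:400,120:400,::-1],None,fx=2.2,fy=2.2))
E
```

```text
3.5 [ 0.51392475 -0.14003253  0.30391522] [[-0.974 -0.226  0.   ]
 [-0.226  0.974 -0.   ]
 [-0.    -0.    -1.   ]] 0.005270848683560572 [-0.57 -0.22  0.12]
[ 0.5139281  -0.14003518  0.23131522] [-0.11954064 -0.04855712  0.23131522] 0.0726
```

View pics/w1.png

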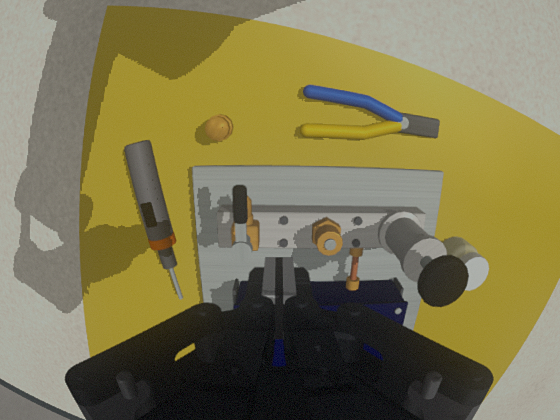

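The wrist view shows the closed fingers at (280,275) px, the lever sleeve at (240,200), the pin at (330,243) and the knob at (443,280). I'll check the fit against these.

```bash
python3 - <<'E'
from h import *
c=calibration("wrist");K=np.array(c["camera_matrix"]);R=np.array(c["R"]);t=np.array(c["t"])
def pj(X):
    p=R@X+t;th=np.arctan2(np.hypot(p[0],p[1]),p[2]);u=p[:2]/np.hypot(p[0],p[1])*th
    return (K[0,2]+K[0,0]*u[0],K[1,2]+K[1,1]*u[1])
for n,X in(("knob",(-.07,.085,.17)),("pin",(-.07,0,.084)),("grip",(-.115,-.086,.098)),("axis",(-.07,-.085,.1)),("c1",(-.135,-.15,.018)),("c2",(-.135,.15,.018)),("tip",None)):
    X=tip() if X is None else W(X)
    print(n,np.round(pj(X),1), np.round(np.subtract(pj(X+W((0,.01,0))-W((0,0,0))),pj(X)),1))
for q in("vent_grip","vent_axis","pin_tip","knob_top"):
    for r in tip_of("wrist",q)[:1]:print(q,r)
im=cv2.imread("pics/w1.png");cv2.imwrite("pics/w1c.png",cv2.resize(im[150:320,190:480],None,fx=2.7,fy=2.7))
E
```

```text
knob [446.4 284.1] [10.2 -1. ]
pin [329.2 244.2] [10.  -0.2]
grip [237.4 204.6] [11.2 -0.1]
axis [240.5 251.6] [10.7  0.1]
c1 [189.9 167.8] [ 8.4 -0.2]
c2 [443.3 169.5] [6.8 0.3]
tip [280.4 273.2] [20.1 -0.2]
vent_grip {'at': [203.9, 239.3], 'score': 0.93}
vent_axis {'at': [251.0, 241.2], 'score': 0.62}
pin_tip {'at': [248.2, 330.8], 'score': 0.45}
knob_top {'at': [283.5, 444.1], 'score': 0.93}
```

View pics/w1c.png

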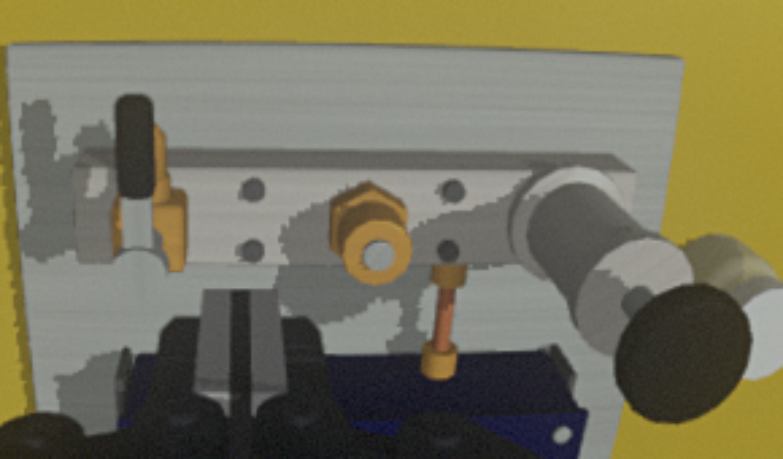

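step_arm:
  targets:
    - [[0, 0, 0], [0, 0, 30], 0]
    - [[0, 0, 0], [0, 0, 35], 0]
    - [[0, 0, 0], [0, 0, 35], 0]
    - [[0, 0, 0], [0, 0, 30], 0]
    - [[0, 0, 0], [0, 0, 19], 0]

```text
time: 4.22
tool_pos: [0.512, -0.139, 0.1514]
tcp_rot: [0.351, -3.118, -0.003]
wrist_force: [-0.7, 0.6, -0.2]
width: -0.002
grip_force: 0.0
```

step_arm:
  targets:
    - [[0, 0, 0], [0, 0, 0], 0]
    - [[0, 0, 0], [0, -8, 0], 0]
    - [[0, 0, 0], [0, -8, 0], 0]
    - [[0, 0, 0], [0, 0, 0], 0]

```text
time: 4.55
tool_pos: [0.5194, -0.1572, 0.1572]
tcp_rot: [-0.351, 3.118, -0.003]
wrist_force: [-0.1, 0.2, 0.1]
width: -0.001
grip_force: 0.0
```

```bash
python3 - <<'E'
from h import *
t=tip();s=read_state();x=tester(t);print(s["time"],x,s["wrist_force"])
p=(x[:2]-[-.07,-.085])*1000
for a in np.linspace(0,1.571,16):
    r=38+18*a/1.571;c=np.array([-r*np.cos(a)-6.5*np.sin(a)-11,-r*np.sin(a)+6.5*np.cos(a)+8])
    d=c-p;print(round(a,2),c.round(1),"tool",(-d[0]).round(1),d[1].round(1));p=c
E
```

```text
4.55 [-0.11780953 -0.06666389  0.08461563] [-0.05916813  0.16568164  0.11787758]
0.0 [-49.   14.5] tool 1.2 -3.8
0.1 [-50.7  10.4] tool 1.7 -4.1
0.21 [-51.9   6. ] tool 1.2 -4.4
0.31 [-52.6   1.3] tool 0.7 -4.6
0.42 [-52.7  -3.5] tool 0.2 -4.8
0.52 [-52.4  -8.4] tool -0.4 -4.9
0.63 [-51.4 -13.3] tool -1.0 -4.9
0.73 [-49.8 -18.2] tool -1.6 -4.9
0.84 [-47.7 -23. ] tool -2.2 -4.8
0.94 [-44.9 -27.7] tool -2.7 -4.6
1.05 [-41.6 -32.1] tool -3.3 -4.4
1.15 [-37.8 -36.1] tool -3.9 -4.1
1.26 [-33.4 -39.8] tool -4.4 -3.7
1.36 [-28.5 -43.1] tool -4.9 -3.2
1.47 [-23.2 -45.8] tool -5.3 -2.7
1.57 [-17.5 -48. ] tool -5.7 -2.2
```

step_arm:
  targets:
    - [[0, 0, 0], [1.2, -3.8, 1.5], 0]
    - [[0, 0, 0], [1.7, -4.1, 0], 0]
    - [[0, 0, 0], [1.2, -4.4, 0], 0]
    - [[0, 0, 0], [0.7, -4.6, 0], 0]

```text
time: 4.88
tool_pos: [0.5167, -0.1734, 0.1539]
tcp_rot: [-0.353, 3.121, -0.0]
wrist_force: [-0.2, 1.4, 0.4]
width: 0.001
grip_force: 0.7
```

step_arm:
  targets:
    - [[0, 0, 0], [0.2, -4.8, 0], 0]
    - [[0, 0, 0], [-0.4, -4.9, 0], 0]
    - [[0, 0, 0], [-1, -4.9, 0], 0]
    - [[0, 0, 0], [-1.6, -4.9, 0], 0]

```text
time: 5.22
tool_pos: [0.5236, -0.1918, 0.1532]
tcp_rot: [0.353, -3.121, -0.0]
wrist_force: [-0.3, 1.7, -0.3]
width: -0.003
grip_force: 0.6
```

step_arm:
  targets:
    - [[0, 0, 0], [-2.2, -4.8, 0], 0]
    - [[0, 0, 0], [-2.7, -4.6, 0], 0]
    - [[0, 0, 0], [-3.3, -4.4, 0], 0]
    - [[0, 0, 0], [-3.9, -4.1, 0], 0]
    - [[0, 0, 0], [-4.4, -3.7, 0], 0]

```text
time: 5.63
tool_pos: [0.5449, -0.209, 0.1532]
tcp_rot: [0.353, -3.121, -0.0]
wrist_force: [-1.6, 1.9, 0.3]
width: 0.001
grip_force: 0.7
```

```bash
python3 - <<'E'
from h import *
t=tip();s=read_state();x=tester(t);print(s["time"],(x-[-.07,-.085,0])*1000,s["wrist_force"])
im=read_camera("wrist");cv2.imwrite("pics/w2.png",cv2.resize(im[140:330,190:480,::-1],None,fx=2.7,fy=2.7))
E
```

```text
5.6333 [-34.81866138 -37.69363192  80.60712533] [-1.55736644  1.88439165  0.25866056]
```

View pics/w2.png

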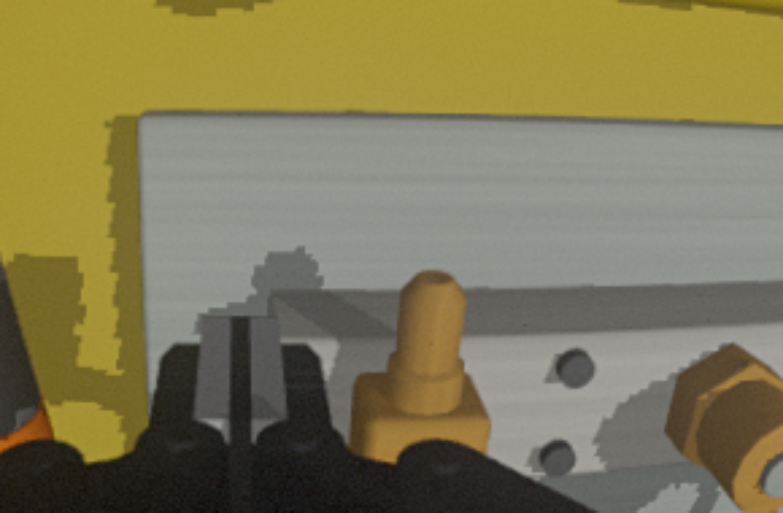

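step_arm:
  targets:
    - [[0, 0, 0], [-4.9, -3.2, 0], 0]
    - [[0, 0, 0], [-5.3, -2.7, 0], 0]
    - [[0, 0, 0], [-2.5, -1, 0], 0]
    - [[0, 0, 0], [0, 0, 0], 0]

```text
time: 6.02
tool_pos: [0.5595, -0.2128, 0.1535]
tcp_rot: [-0.353, 3.121, -0.001]
wrist_force: [-0.0, 0.6, -0.1]
width: 0.002
grip_force: 0.0
```

step_arm:
  targets:
    - [[0, 0, 0], [-1, -0.5, 0], 0]
    - [[0, 0, 0], [0, 0, 0], 0]

```text
time: 6.18
tool_pos: [0.5599, -0.2129, 0.1536]
tcp_rot: [-0.353, 3.121, -0.001]
wrist_force: [1.0, 0.6, -0.8]
width: -0.001
grip_force: 0.0
```

step_arm:
  targets:
    - [[0, 0, 0], [-1, 0, 0], 0]
    - [[0, 0, 0], [0, 0, 0], 0]

```text
time: 6.35
tool_pos: [0.5606, -0.2127, 0.1535]
tcp_rot: [-0.353, 3.122, -0.001]
wrist_force: [0.5, -0.4, 0.2]
width: -0.0
grip_force: 0.2
```

step_arm:
  targets:
    - [[0, 0, 0], [-1, 0, 0], 0]
    - [[0, 0, 0], [0, 0, 0], 0]

```text
time: 6.52
tool_pos: [0.5616, -0.2125, 0.1535]
tcp_rot: [-0.353, 3.122, -0.0]
wrist_force: [-1.6, -0.8, -0.2]
width: 0.001
grip_force: 0.4
```

step_arm:
  targets:
    - [[0, 0, 0], [-1, 0, 0], 0]
    - [[0, 0, 0], [0, 0, 0], 0]

```text
time: 6.68
tool_pos: [0.5623, -0.2123, 0.1534]
tcp_rot: [0.353, -3.121, 0.0]
wrist_force: [-1.9, -1.4, 0.4]
width: 0.003
grip_force: 1.0
```

```bash
python3 - <<'E'
from h import *
t=tip();s=read_state();x=tester(t);print(s["time"],(x-[-.07,-.085,0])*1000,s["wrist_force"])
E
```

```text
6.6833 [-18.53906826 -44.80809518  80.80326706] [-1.88766423 -1.44222634  0.37768509]
```

step_arm:
  targets:
    - [[0, 0, 0], [-1, 0, 0], 0]
    - [[0, 0, 0], [0, 0, 0], 0]

```text
time: 6.85
tool_pos: [0.5626, -0.2122, 0.1533]
tcp_rot: [0.353, -3.119, 0.0]
wrist_force: [-5.1, -2.7, 2.9]
width: 0.0
grip_force: 2.6
```

step_arm:
  targets:
    - [[0, 0, 0], [-1, 0, 0], 0]
    - [[0, 0, 0], [0, 0, 0], 0]

```text
time: 7.02
tool_pos: [0.5628, -0.2122, 0.1533]
tcp_rot: [0.353, -3.117, -0.0]
wrist_force: [-7.5, -3.0, 4.6]
width: -0.001
grip_force: 4.0
```

step_arm:
  targets:
    - [[0, 0, 0], [10, 0, 0], 0]
    - [[0, 0, 0], [20, 0, 0], 0]
    - [[0, 0, 0], [0, 0, -30], 0]
    - [[0, 0, 0], [0, 0, -40], 0]
    - [[0, 0, 0], [0, 0, -40], 0]

```text
time: 7.43
tool_pos: [0.5337, -0.2177, 0.2628]
tcp_rot: [0.352, -3.119, -0.004]
wrist_force: [1.6, -0.2, 0.3]
width: -0.002
grip_force: 0.0
```

step_arm:
  targets:
    - [[0, 0, 0], [0, 0, -20], 0]
    - [[0, 0, 0], [0, 40, 0], 0]
    - [[0, 0, 0], [0, 40, 0], 0]
    - [[0, 0, 0], [0, 0, 0], 0]
    - [[0, 0, 0], [0, 0, 0], 0]

```text
time: 7.85
tool_pos: [0.517, -0.1388, 0.2836]
tcp_rot: [-0.357, 3.12, 0.0]
wrist_force: [0.6, 0.3, -0.0]
width: -0.002
grip_force: 0.0
```

```bash
python3 - <<'E'
from h import *
t=tip();s=read_state();print(s["time"],tester(t),s["wrist_force"])
c=calibration("wrist");K=np.array(c["camera_matrix"]);R=np.array(c["R"]);tt=np.array(c["t"])
def pj(X):
    p=R@X+tt;th=np.arctan2(np.hypot(p[0],p[1]),p[2]);u=p[:2]/np.hypot(p[0],p[1])*th
    return (K[0,2]+K[0,0]*u[0],K[1,2]+K[1,1]*u[1])
im=read_camera("wrist");cv2.imwrite("pics/w3.png",cv2.resize(im[130:360,150:480,::-1],None,fx=2.4,fy=2.4))
for n,X in(("knob",(-.07,.085,.17)),("pin",(-.07,0,.084)),("grip",(-.07,-.13,.098)),("axis",(-.07,-.085,.098)),("c1",(-.135,-.15,.018)),("c2",(-.135,.15,.018))):
    print(n,np.round(pj(W(X)),1))
for q in("vent_grip","vent_axis","pin_tip","knob_top"):
    for r in tip_of("wrist",q)[:1]:print(q,r)
dz=(tip()-W((-.07,.085,.17)));print(tl(-dz))
E
```

```text
7.85 [-0.11620195 -0.04799336  0.21101081] [ 0.6368839   0.33436607 -0.01065235]
knob [457.6 294.5]
pin [331.9 250. ]
grip [187.8 255.6]
axis [237.3 256.6]
c1 [184.6 167.4]
c2 [451.3 171. ]
vent_grip {'at': [118.1, 384.5], 'score': 0.74}
vent_axis {'at': [256.5, 239.5], 'score': 0.7}
pin_tip {'at': [254.5, 330.8], 'score': 0.49}
knob_top {'at': [297.6, 459.2], 'score': 0.93}
[-46.1 135.7  40.6]
```

View pics/w3.png

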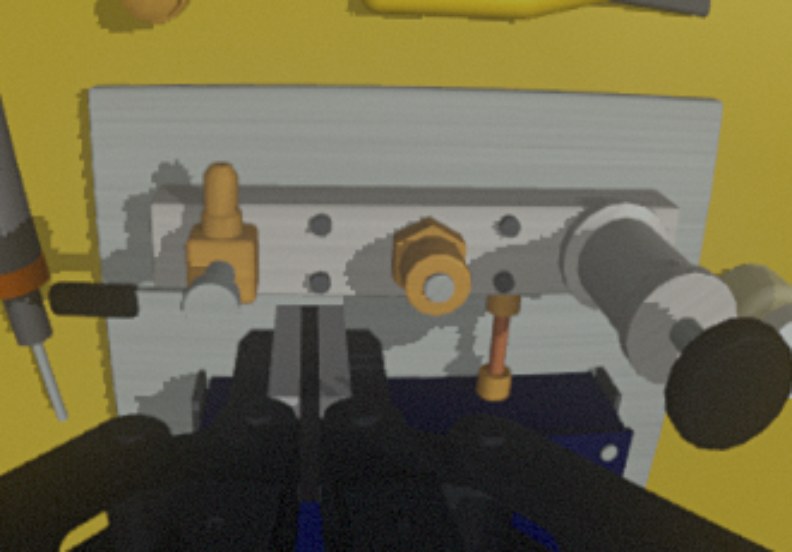

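The lever now points along the tester's -y at its stop (sleeve at 95,299 in the crop), and the plate hasn't moved. Next is the knob.

step_arm:
  targets:
    - [[0, 0, 0], [-9.2, 27.2, 0], 0]
    - [[0, 0, 0], [-9.2, 27.2, 0], 0]
    - [[0, 0, 0], [-9.2, 27.2, 0], 0]
    - [[0, 0, 0], [-9.2, 27.2, 0], 0]
    - [[0, 0, 0], [-9.2, 27.2, 0], 0]

```text
time: 8.52
tool_pos: [0.5323, 0.0026, 0.2831]
tcp_rot: [0.35, -3.122, -0.0]
wrist_force: [0.6, 0.4, -0.3]
width: 0.001
grip_force: 0.0
```

step_arm:
  targets:
    - [[0, 0, 0], [0, 0, 15], 0]
    - [[0, 0, 0], [0, 0, 15], 0]
    - [[0, 0, 0], [0, 0, 5], 0]
    - [[0, 0, 0], [0, 0, 0], 0]
    - [[0, 0, 0], [0, 0, 0], 0]

```text
time: 8.93
tool_pos: [0.5319, 0.0017, 0.2481]
tcp_rot: [0.351, -3.121, -0.0]
wrist_force: [-0.0, -0.1, 0.3]
width: 0.005
grip_force: 0.0
```

```bash
python3 - <<'E'
from h import *
t=tip();s=read_state();print(s["time"],tester(t),s["wrist_force"])
im=read_camera("wrist");cv2.imwrite("pics/w4.png",cv2.resize(im[150:400,150:480,::-1],None,fx=2,fy=2))
E
```

```text
8.9333 [-0.07041871  0.08560911  0.17549716] [-0.00810629 -0.10860559  0.28820916]
```

View pics/w4.png

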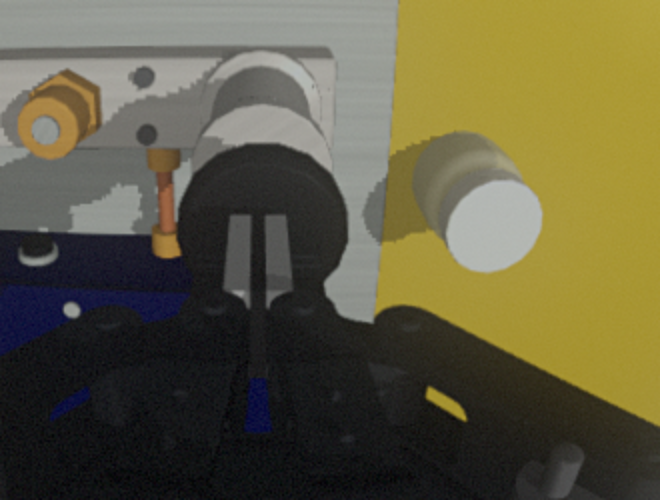

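The fingertips (258,250 in the crop) are centred over the knob, about 5 mm above it. First stroke, slowly at the end.

step_arm:
  targets:
    - [[0, 0, 0], [0, 0, 6], 0]
    - [[0, 0, 0], [0, 0, 5], 0]
    - [[0, 0, 0], [0, 0, 5], 0]
    - [[0, 0, 0], [0, 0, 5], 0]
    - [[0, 0, 0], [0, 0, 0], 0]

```text
time: 9.4
tool_pos: [0.5332, 0.0018, 0.2287]
tcp_rot: [-0.352, 3.118, -0.002]
wrist_force: [0.3, -1.6, 5.2]
width: 0.002
grip_force: 2.8
```

step_arm:
  targets:
    - [[0, 0, 0], [0, 0, 3], 0]
    - [[0, 0, 0], [0, 0, 0], 0]

```text
time: 9.57
tool_pos: [0.5332, 0.0019, 0.2262]
tcp_rot: [-0.352, 3.118, -0.002]
wrist_force: [0.6, -1.1, 7.4]
width: -0.002
grip_force: 3.6
```

step_arm:
  targets:
    - [[0, 0, 0], [0, 0, 1.5], 0]
    - [[0, 0, 0], [0, 0, 0], 0]
    - [[0, 0, 0], [0, 0, 0], 0]

```text
time: 9.82
tool_pos: [0.5332, 0.0019, 0.2251]
tcp_rot: [-0.352, 3.118, -0.002]
wrist_force: [0.1, -1.1, 7.7]
width: -0.001
grip_force: 4.1
```

step_arm:
  targets:
    - [[0, 0, 0], [0, 0, 2], 0]
    - [[0, 0, 0], [0, 0, 0], 0]

```text
time: 9.98
tool_pos: [0.5332, 0.0018, 0.2232]
tcp_rot: [-0.352, 3.118, -0.002]
wrist_force: [-1.1, -0.5, 10.0]
width: -0.006
grip_force: 4.6
```

step_arm:
  targets:
    - [[0, 0, 0], [0, 0, 1.5], 0]
    - [[0, 0, 0], [0, 0, 0], 0]

```text
time: 10.15
tool_pos: [0.5333, 0.0019, 0.2226]
tcp_rot: [-0.352, 3.118, -0.002]
wrist_force: [-3.7, -2.0, 14.1]
width: 0.005
grip_force: 6.7
```

The bottom stop is clear: tip at 0.150, force rising to 14 N. Release and repeat.

step_arm:
  targets:
    - [[0, 0, 0], [0, 0, -10], 0]
    - [[0, 0, 0], [0, 0, -10], 0]
    - [[0, 0, 0], [0, 0, -9], 0]
    - [[0, 0, 0], [0, 0, 0], 0]
    - [[0, 0, 0], [0, 0, 0], 0]

```text
time: 10.57
tool_pos: [0.5319, 0.0024, 0.2488]
tcp_rot: [-0.353, 3.121, -0.0]
wrist_force: [0.8, -0.1, -0.2]
width: 0.002
grip_force: 0.0
```

step_arm:
  targets:
    - [[0, 0, 0], [0, 0, 7], 0]
    - [[0, 0, 0], [0, 0, 7], 0]
    - [[0, 0, 0], [0, 0, 6], 0]
    - [[0, 0, 0], [0, 0, 5], 0]
    - [[0, 0, 0], [0, 0, 3.5], 0]

```text
time: 10.98
tool_pos: [0.5327, 0.0024, 0.2223]
tcp_rot: [-0.353, 3.12, -0.0]
wrist_force: [-11.7, 0.0, 38.5]
width: -0.002
grip_force: 19.2
```

step_arm:
  targets:
    - [[0, 0, 0], [0, 0, 0.5], 0]
    - [[0, 0, 0], [0, 0, 0], 0]
    - [[0, 0, 0], [0, 0, 0], 0]

```text
time: 11.23
tool_pos: [0.5325, 0.0024, 0.2225]
tcp_rot: [-0.353, 3.12, -0.0]
wrist_force: [-6.7, -0.3, 23.0]
width: -0.0
grip_force: 11.3
```

step_arm:
  targets:
    - [[0, 0, 0], [0, 0, -10], 0]
    - [[0, 0, 0], [0, 0, -10], 0]
    - [[0, 0, 0], [0, 0, -9], 0]
    - [[0, 0, 0], [0, 0, 0], 0]
    - [[0, 0, 0], [0, 0, 0], 0]

```text
time: 11.65
tool_pos: [0.5314, 0.0024, 0.2478]
tcp_rot: [0.353, -3.121, -0.0]
wrist_force: [-0.5, -0.1, 0.1]
width: 0.001
grip_force: 0.0
```

```bash
python3 - <<'E'
from h import *
t=tip();s=read_state();print(s["time"],tester(t),s["wrist_force"])
E
```

```text
11.65 [-0.07075114  0.0864367   0.1752178 ] [-0.50510715 -0.14129571  0.08802612]
```

step_arm:
  targets:
    - [[0, 0, 0], [0, 0, 6], 0]
    - [[0, 0, 0], [0, 0, 6], 0]
    - [[0, 0, 0], [0, 0, 5], 0]
    - [[0, 0, 0], [0, 0, 4], 0]
    - [[0, 0, 0], [0, 0, 3], 0]

```text
time: 12.07
tool_pos: [0.5319, 0.0024, 0.2245]
tcp_rot: [0.353, -3.122, -0.0]
wrist_force: [-2.2, 0.6, 10.5]
width: -0.002
grip_force: 5.3
```

step_arm:
  targets:
    - [[0, 0, 0], [0, 0, 1.5], 0]
    - [[0, 0, 0], [0, 0, 1], 0]
    - [[0, 0, 0], [0, 0, 0.5], 0]
    - [[0, 0, 0], [0, 0, 0], 0]

```text
time: 12.4
tool_pos: [0.5319, 0.0024, 0.2226]
tcp_rot: [-0.353, 3.122, -0.0]
wrist_force: [-4.4, 0.2, 14.2]
width: 0.001
grip_force: 6.9
```

step_arm:
  targets:
    - [[0, 0, 0], [0, 0, -9], 0]
    - [[0, 0, 0], [0, 0, -9], 0]
    - [[0, 0, 0], [0, 0, -9], 0]
    - [[0, 0, 0], [0, 0, 0], 0]
    - [[0, 0, 0], [0, 0, 0], 0]

```text
time: 12.82
tool_pos: [0.5316, 0.0024, 0.2482]
tcp_rot: [0.353, -3.121, -0.0]
wrist_force: [-0.2, -0.4, 0.7]
width: 0.0
grip_force: 0.0
```

```bash
python3 - <<'E'
from h import *
t=tip();s=read_state();print(s["time"],tester(t),s["wrist_force"])
im=read_camera("scene");cv2.imwrite("pics/s5.png",im[:,:,::-1])
for r in tip_of("scene","pin_tip")[:1]:print(r)
print(proj("scene",W((-.07,0,.084))),proj("scene",W((-.07,0,.1))))
a=cv2.imread("pics/scene0.png");b=im[:,:,::-1]
cv2.imwrite("pics/cmp.png",np.hstack([cv2.resize(i[210:290,170:290],None,fx=3.3,fy=3.3) for i in(a,b)]))
E
```

```text
12.8167 [-0.07052231  0.08634223  0.17556818] [-0.17465457 -0.3829548   0.67394005]
{'at': [236.6, 251.0], 'score': 0.43}
(np.float64(241.61217621077586), np.float64(250.22643007651925)) (np.float64(234.46047587247492), np.float64(249.97372626808135))
```

View pics/cmp.png

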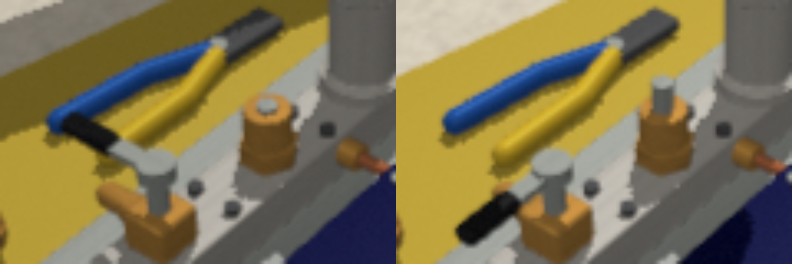

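The pin is out (crop 663,97, with its tip near row 235 of the full picture) and the lever is shut. I'll lift clear and run a final check.

step_arm:
  targets:
    - [[0, 0, 0], [0, 0, -20], 0]
    - [[0, 0, 0], [0, 0, -30], 0]
    - [[0, 0, 0], [0, 0, -30], 0]
    - [[0, 0, 0], [0, 0, 0], 0]
    - [[0, 0, 0], [0, 0, 0], 0]

```text
time: 13.33
tool_pos: [0.5327, 0.0024, 0.33]
tcp_rot: [-0.353, 3.118, -0.001]
wrist_force: [-0.3, 0.3, -0.5]
width: -0.001
grip_force: 0.0
```

```bash
python3 - <<'E'
from h import *
im=read_camera("scene");cv2.imwrite("pics/s6.png",cv2.resize(im[130:400,120:400,::-1],None,fx=2.2,fy=2.2))
print(read_state()["time"],read_state()["wrist_force"])
for q in("tester","knob_top","driver","stripper","jar","gland"):print(q,[r["at"] for r in tip_of("scene",q)[:1]])
E
```

```text
13.3833 [-0.46352967  0.09251794 -0.34300287]
tester [[294.9, 282.6]]
knob_top [[178.0, 281.0]]
driver [[344.9, 167.1]]
stripper [[234.3, 226.5]]
jar [[233.7, 331.7]]
gland [[285.7, 165.1]]
```

View pics/s6.png

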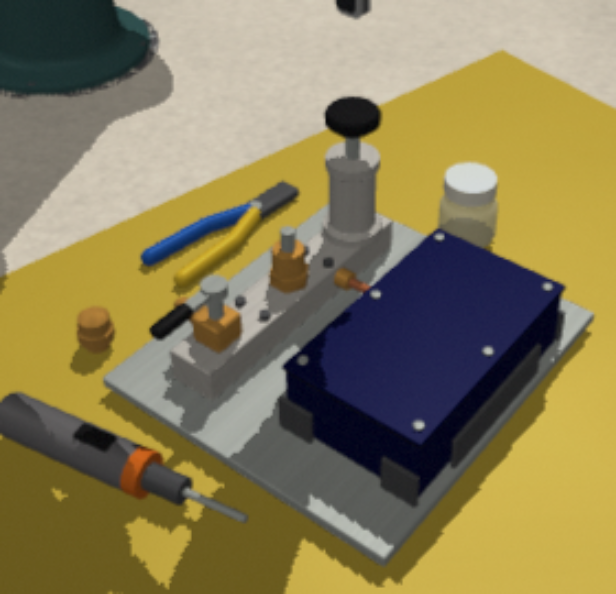

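The button is up (352,115), the pin is out (288,240), the lever is shut (172,320), and nothing else has moved.

```bash
python3 -c "
from workcell import finish_job;print(finish_job())"
```

```text
the job is handed in; nothing more can be done
None
```

The job is handed in at about 14 s: the vent is shut, the pin popped fully out after three full strokes, the button is back up, the arm is clear, and the final picture shows the tester and the things around it where they started; the one near-limit moment was a brief 38 N wrist-force peak from the fingertip at the bottom of the second stroke.

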